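# Push the tin of nuts under the spring-closed dust cover

## Task

Put the open tin of nuts away under the blue spring-closed dust cover: with one fingertip push the cover's long upright fin sideways and hold the cover open, and with the other fingertip push the tin along its lane until it stands wholly inside, behind the yellow apron. Then let the cover close fully over it and move clear. The tin is only pushed, never lifted or tipped, the cover must not come down on it, and the other things on the table are left alone.

Things in the scene. Friction and masses are not known exactly. Their poses are not given: they have to be found in the camera images.
- stand: Fixed plywood stand, 265x122 mm (x -160 to 105, y -49 to 73), board 3 mm thick. Origin on the table under mid-lane, at the mouth = outer face of the closed cover's yellow apron; x runs along the lane into the bay, away from the robot; y left, z up. Lane y -36 to 36, x -150 to 97, between kerbs 4 thick, tops at z 18. Bay: fixed right wall (x 26 to 98) up to z 50, back wall up to z 25.
- cover (a joint): Hinge of the blue sheet-metal cover, rad: 0 closed, 0.85 stop; grows as it tips to the left (+y) and its right side and apron rise. Spring and weight always close it: about 0.085 N m throughout, some 4 N on a fingertip 20 mm above the hinge line. The tin passes under the apron from 0.4 rad up, with 4 mm to spare. Highest edge above the table: 102 mm at 0.5 rad, 108 at 0.6.
- hinge (a point): On the cover's hinge line at the mouth: stand x 0, y 64, z 8 mm. The line runs along stand x, knuckles up to z 13. Fixed.
- fin (a point): Centre of the inner (right) face of the bare fin, the part of the cover's left wall in front of the mouth: stand x -75, y 62.5, z 33 mm when closed; moves with the cover. The fin is upright when closed, x -150 to 0, z 10 to 57, hinged at its foot; push it from inside towards +y. Between it and the left kerb a channel 22 mm wide leaves room for a fingertip.
- cover_apron (a point): Middle of the lower edge of the yellow apron, which bars the mouth; moves with the cover. Closed: stand x 1.5, y 6, z 38 mm (the tin is 10 mm too tall to pass); the apron spans y -8 to 20, x 0 to 3, and hangs from a yellow tongue as wide that runs forward from the roof. Roof when closed: z 54 to 57, y -41 to 65, x 26 to 97. On either side of the tongue is a finger notch (x 0 to 26) with neither roof nor apron.
- bolt_tin: Round grey open tin filled with nuts nearly to the rim (solid to the touch), 61 mm diameter, 45 mm high, about 0.16 kg, upright on the stand's board in the lane before the mouth. Origin at the centre of its underside (3 mm above the table). It is wholly inside when its centre is 33 mm or more past the mouth (stand x); the back wall stops its centre at about x 66.
- oil_can: Red oil can with a long spout, 70 mm diameter, 150 mm high, a bystander; origin at the centre of its underside.
- tape_measure: Yellow tape measure 66x76x34 mm, a bystander; origin at the centre of its underside.
- pliers: Red-handled pliers 56x170x14 mm lying flat, a bystander; origin at the centre of the underside.
- screwdriver: Screwdriver with an amber handle, 30x200x30 mm, lying, a bystander; origin at the centre of the underside.
- chrome_cap: Chrome wheel cap 110 mm diameter, 68 mm high, a bystander; origin at the centre of its underside.

How it is judged:
On the way, in this order (a step that is already met when the one before it is completed fails the run):
1. a finger holds the cover open, the tin still outside the mouth (value of joint cover above 0.35 rad and contact force between the fingers and cover above 0.3 N and x of bolt_tin in the frame of stand below -0.005 m), for 0.2 s.
2. the tin is wholly inside while a finger still holds the cover open (value of joint cover above 0.35 rad and contact force between the fingers and cover above 0.3 N and x of bolt_tin in the frame of stand above 0.032 m), for 0.1 s.
At the end, for the whole second after the job is handed in: The tin stands upright (within 0.08 rad) and at rest on the board in its lane, wholly behind the apron (its centre 31 to 75 mm past the mouth), and the cover is closed (below 0.05 rad) (value of joint cover below 0.05 rad and x of bolt_tin in the frame of stand between 0.031 and 0.075 m and y of bolt_tin in the frame of stand between -0.012 and 0.012 m and z of bolt_tin in the frame of stand below 0.008 m and angle between bolt_tin's own z axis and vertical below 0.08 rad and linear speed of bolt_tin below 0.01 m/s); the robot touches nothing.
It fails at once if the tin is lifted (more than 10 mm off the board) (z of bolt_tin in the frame of stand above 0.013 m).
It fails at once if the tin is tipped (over 0.3 rad) (angle between bolt_tin's own z axis and vertical above 0.3 rad).
It fails at once if the cover comes down on the tin or is pushed by it (over 3 N) (contact force between cover and bolt_tin above 3 N).
It fails at once if a bystander is moved by more than 20 mm (distance of any of oil_can, tape_measure, pliers, screwdriver, chrome_cap from where it was at the start of the episode above 0.02 m).
It also fails if it takes over 48 s, if anything falls off the work surface, if the arm or the gripper's body presses on something with over 40 N, if the wrist force passes 120 N, or if a joint passes its speed limit or range.

## Robot

A 7-joint arm with a two-finger parallel gripper is mounted at the origin on a cart in front of the work surface, level with it; the furniture and walls round the work are solid. World frame = base frame: x ahead of the robot, y to its left, z up, the work surface at z = 0. Lengths are in m, angles in rad, forces in N, time in s.
With the tool pointing down it reaches from about 0.425 to 0.8 m from the base axis. Payload 8.3 kg.
Tool frame: the origin (TCP) lies between the finger pads; the fingertips stand 25 mm ahead of it and the grasp point (between the pads) lies 6 mm ahead of it; z points along the fingers, y is the line along which they close (so a half turn about z gives the same grasp; the last joint's range is limited). The gripper opens to 85 mm and grips with 20 to 120 N. Pads are 22 mm wide; open, the fingers measure 114 mm over their backs; the gripper's body (76 mm by 85 mm) begins 54 mm behind the grasp point. The pads swing forward as they close: fully open they stand 13 mm farther back than shut.
Start: joints at [1.105, 0.383, 0.016, 1.37, -0.006, 1.388, -0.046], TCP at [0.245, -0.575, 0.256] pointing down, gripper open.
Joint ranges: [-2.95, 2.95], [-0.25, 2.06], [-1.52, 1.56], [0.18, 2.33], [-1.44, 4.58], [0.02, 2.06], [-3.01, 3.01]. Speed limits (rad/s): [2.39, 2.39, 3.01, 3.01, 3.14, 3.14, 3.14].

## Interface

Orientations are given as a 3x3 rotation matrix whose columns are the frame's x, y, z axes.
In Python, from station import robot gives the robot as it stands. The module is installed in compiled form; this text tells all that it offers.
- The arm moves only by the tool play_rows, never from a script. Its argument "steps" is a list of rows, each a list of 5 numbers: the finger opening in mm, from 0 to 85.4, then the shift along the tool's x, y, z in mm, then the turn about the tool's z in rad. In form: [[jaw, dx, dy, dz, yaw], ...]. A call has 1 to 12 rows; each row shifts and turns the commanded pose from where the row before left it, along the tool's axes as they then stand; what a row does not reach is not made up. A row lasts 1/12 s, in which the tool goes at most 41.7 mm and 7.16 degrees, less where a joint would pass 70% of its speed; a pose out of reach is approached as far as the arm can. A call with a gripper value outside its range is refused whole. The fingers move at their own pace and stop on an object; "grip_force" is the grip in N (left out, the last holds). Time passes only in rows, so rows that do not move let the fingers close. It gives the time, the measured TCP pose, the force, the opening and the grip force at its end, in the units of the state.
- robot.get_obs(): the state, without advancing time (a new reading comes with each control period).
- robot.snapshot(name): name is "side" or "top" or "wrist"; returns the picture (420x560x3 uint8, blue, green, red); there is no depth.
- robot.camera_info(name): a dict with "intrinsics" (3x3 intrinsics, pixels), "dist_coeffs" ([k1, k2, p1, p2, k3] as OpenCV has them; the pictures are not rectified), "pose" (4x4, takes a point from camera to world coordinates). Camera axes: x right, y up, looking along -z (the intrinsics and any distortion apply to the point x, -y, -z); pixel columns grow to the right and rows downward; lengths in m; the calibration is good to about 2 mm. A picture is of the moment at which its call begins: read the wrist's pose just before it. camera_info takes no time and is no camera call; for the wrist camera it gives the pose at the moment of the call.
- robot.job_done(): hands the job in; it is judged then, once.
Trained networks look in the newest picture that a camera, given by its name, has taken for a name from the list of things; names that differ only in an ending like _2 or _b are one class to them, and where a whole thing is asked for, a point or a joint stands for the part that bears it (a point fixed in the world has none). Each returns a list of dicts, best first, with "conf" (0 to 1); they miss things now and then, are a little off and sometimes report something else, mostly with a low value. They report only what shows in the picture. A call takes as long as a camera call.
- robot.search_frame(query, camera): "at" ([x, y, z] in m, in world coordinates, good to about 4 mm: the middle of the surface that is visible of it).
- robot.place_of(query, camera): "at" ([x, y, z] in m, in world coordinates, good to about 4 mm: a listed point, or the origin of a listed thing).
The state is a dict: "time_s": time; "qpos": joint angles; "joint_velocities": joint speeds; "tau": joint torques, N m; "position": TCP position; "eef_rot": TCP orientation; "ft_force": force on the tool from outside, world axes, zero at the start; "wrist_torque": the same for the moment, N m; "finger_gap": finger opening in m; "grasp_force": force on a finger pad.
Only numpy, scipy, OpenCV 4.12 (cv2) and the standard library are available. Lean on these libraries where they do the work, as an engineer would, in place of code of your own. Each camera call takes 0.05 s, during which the arm holds its last target. There are 200 camera calls.

## Working session

There is one attempt and no reset: what is moved stays moved. The work goes in short steps, Python scripts to look and compute and a tool call to move; the robot and the scene stay as the last step left them, time stands still between calls to the robot, and variables do not carry over. Pictures are saved under pics/ and viewed, at most 11 in all, crops included, and the job is handed in when it is done.

Besides the shell and the picture viewer there is one more tool, called as a command line: name --pt "numbers of a row" for each row, then --argument value for the rest. play_rows: Moves the arm, as the interface text tells. Its arguments: {"type":"object","properties":{"steps":{"type":"array"},"grip_force":{"type":"number"}},"required":["steps"]}

```bash
mkdir -p pics
python3 - <<'E'
from station import robot
import cv2,numpy as np
o=robot.get_obs();print(o['time_s'],o['position'],o['eef_rot'],o['finger_gap'])
for c in ['top','side']:
    cv2.imwrite(f'pics/{c}0.png',robot.snapshot(c))
    for q in ['stand','hinge','fin','cover_apron','bolt_tin','oil_can','tape_measure','pliers','screwdriver','chrome_cap']:
        print(c,q,[(np.round(r['at'],3).tolist(),round(r['conf'],2)) for r in robot.place_of(q,c)[:2]])
E
```

```text
0.0 [ 0.24483891 -0.57456199  0.25528352] [[ 9.19962490e-01  3.92005552e-01 -8.15032858e-04]
 [ 3.92006395e-01 -9.19960793e-01  1.76775795e-03]
 [-5.68273427e-05 -1.94576910e-03 -9.99998105e-01]] 0.08552075847420348
top stand [([0.607, -0.091, 0.003], 0.82)]
top hinge [([0.62, -0.03, 0.01], 0.9)]
top fin [([0.548, -0.013, 0.029], 0.95), ([0.605, 0.393, 0.001], 0.34)]
top cover_apron [([0.608, -0.086, 0.036], 0.87)]
top bolt_tin [([0.536, -0.068, 0.003], 0.67), ([0.622, -0.027, 0.01], 0.18)]
top oil_can [([0.611, -0.354, -0.0], 0.88)]
top tape_measure [([0.608, 0.396, 0.001], 0.63)]
top pliers [([0.445, -0.359, 0.002], 0.78)]
top screwdriver [([0.774, 0.032, -0.002], 0.55)]
top chrome_cap [([0.719, 0.314, -0.003], 0.63)]
side stand [([0.604, -0.088, 0.003], 0.68)]
side hinge [([0.623, -0.029, 0.005], 0.6)]
side fin [([0.55, -0.014, 0.029], 0.83)]
side cover_apron [([0.606, -0.083, 0.036], 0.97)]
side bolt_tin [([0.54, -0.069, 0.004], 0.63)]
side oil_can [([0.61, -0.35, -0.002], 0.89), ([0.618, -0.029, 0.009], 0.7)]
side tape_measure [([0.539, -0.066, 0.003], 0.73), ([0.604, 0.391, -0.001], 0.63)]
side pliers [([0.448, -0.356, -0.002], 0.71)]
side screwdriver [([0.773, 0.035, -0.0], 0.65)]
side chrome_cap [([0.721, 0.311, 0.0], 0.96), ([0.607, 0.393, -0.002], 0.43)]
```

View pics/top0.png

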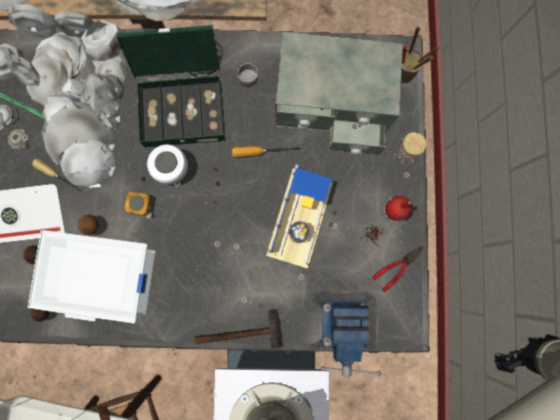

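View pics/side0.png

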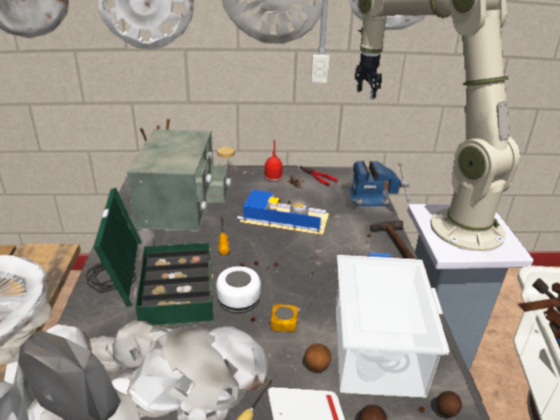

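play_rows --pt "60 0 0 0 0.107" --pt "60 0 0 0 0.107" --pt "60 0 0 0 0.107" --pt "60 0 0 0 0.107" --pt "60 0 0 0 0.107" --pt "60 0 0 0 0.105"

```text
time_s: 1.6
position: [0.2451, -0.5749, 0.2563]
eef_rot: [[0.971, -0.24, 0.0], [-0.24, -0.971, 0.0], [0.0, -0.0, -1.0]]
ft_force: [-0.1, 0.8, 0.5]
finger_gap: 0.0602
grasp_force: 0.0
```

play_rows --pt "60 6 -30 0 0" --pt "60 6 -30 0 0" --pt "60 6 -30 0 0" --pt "60 6 -30 0 0" --pt "60 6 -30 0 0" --pt "60 6 -30 0 0" --pt "60 6 -30 0 0" --pt "60 6 -30 0 0" --pt "60 6 -30 0 0" --pt "60 6 -30 0 0"

```text
time_s: 2.43
position: [0.3743, -0.296, 0.2566]
eef_rot: [[0.972, -0.235, 0.001], [-0.235, -0.972, -0.0], [0.001, 0.0, -1.0]]
ft_force: [0.4, -0.2, 0.2]
finger_gap: 0.0602
grasp_force: 0.0
```

play_rows --pt "60 6 -30 0 0" --pt "60 6 -30 0 0" --pt "60 6 -30 0 0" --pt "60 6 -30 0 0" --pt "60 6 -30 0 0" --pt "60 6 -30 0 0" --pt "60 6 -30 0 0" --pt "60 6 -30 0 0" --pt "60 6 -30 0 0" --pt "60 0 0 0 0"

```text
time_s: 3.27
position: [0.4914, -0.0408, 0.2566]
eef_rot: [[0.974, -0.227, 0.002], [-0.227, -0.974, 0.003], [0.001, -0.003, -1.0]]
ft_force: [-0.2, 0.7, 0.7]
finger_gap: 0.0599
grasp_force: 0.0
```

Run:
```python
from station import robot
import cv2,numpy as np
o=robot.get_obs();print(o['time_s'],o['position'],o['eef_rot'],o['finger_gap'],o['ft_force'],o['qpos'])
print(robot.camera_info('wrist'))
cv2.imwrite('pics/w1.png',robot.snapshot('wrist'))
for q in ['stand','hinge','fin','cover_apron','bolt_tin']:
    print(q,[(np.round(r['at'],4).tolist(),round(r['conf'],2)) for r in robot.place_of(q,'wrist')[:2]])
```

```text
3.2667 [ 0.49141492 -0.04081081  0.25661334] [[ 9.74001310e-01 -2.26537294e-01  1.51713306e-03]
 [-2.26540777e-01 -9.73997750e-01  2.76745870e-03]
 [ 8.50751583e-04 -3.03920090e-03 -9.99995020e-01]] 0.059930797704965566 [-0.15314862  0.65905548  0.68276475] [ 0.3547373   0.11697097 -0.36320655  1.70860648  0.03994399  1.32223821
 -1.8152876 ]
{'intrinsics': array([[293.74533135,   0.        , 281.77820995],
       [  0.        , 293.74533135, 209.36969044],
       [  0.        ,   0.        ,   1.        ]]), 'dist_coeffs': array([-0.00491306,  0.        ,  0.        ,  0.        ,  0.        ]), 'pose': array([[-0.22699416,  0.92045045,  0.3181896 ,  0.57339434],
       [-0.97389386, -0.2138327 , -0.07619926, -0.05905826],
       [-0.0020983 , -0.32717969,  0.94495981,  0.37432897],
       [ 0.        ,  0.        ,  0.        ,  1.        ]])}
stand [([0.6034, -0.0907, 0.0014], 0.63)]
hinge [([0.6201, -0.0305, 0.009], 0.86)]
fin [([0.5484, -0.0096, 0.0309], 0.76), ([0.4468, -0.361, -0.0012], 0.26)]
cover_apron [([0.6082, -0.0845, 0.0389], 0.84)]
bolt_tin [([0.5345, -0.0686, 0.0062], 0.87)]
```

View pics/w1.png

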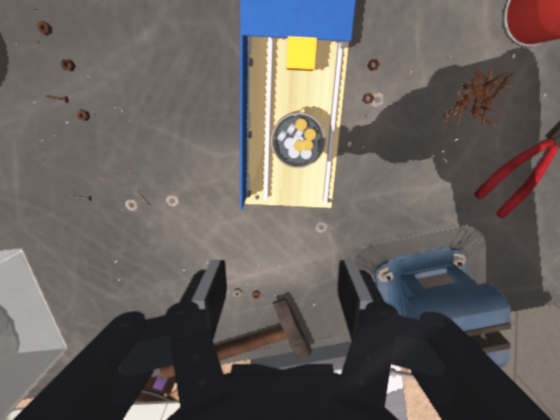

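Run:
```python
import cv2
im=cv2.imread('pics/w1.png')[0:215,225:365]
cv2.imwrite('pics/w1c.png',cv2.resize(im[:,:],None,fx=2.79,fy=2.79,interpolation=cv2.INTER_CUBIC))
```

```text
(no output)
```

View pics/w1c.png

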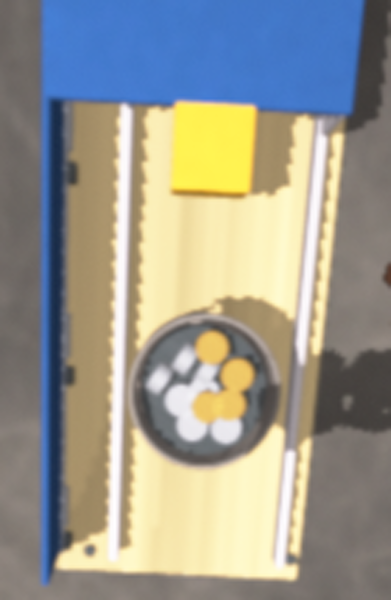

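```bash
cat > h.py <<'E'
from station import robot
import cv2,numpy as np
from scipy.optimize import least_squares
def project(P,ci):
    T=np.linalg.inv(ci['pose']);p=(T[:3,:3]@np.atleast_2d(P).T+T[:3,3:]).T*[1,-1,-1]
    return cv2.projectPoints(p,np.zeros(3),np.zeros(3),ci['intrinsics'],ci['dist_coeffs'])[0][:,0]
def ray(px,z,ci):
    u=cv2.undistortPoints(np.array([[px]],float),ci['intrinsics'],ci['dist_coeffs'])[0,0]
    d=ci['pose'][:3,:3]@[u[0],-u[1],-1];c=ci['pose'][:3,3];return c+d*(z-c[2])/d[2]
def S2W(p,s):
    c,n=np.cos(s[2]),np.sin(s[2]);p=np.atleast_2d(p)
    return np.c_[s[0]+c*p[:,0]-n*p[:,1],s[1]+n*p[:,0]+c*p[:,1],p[:,2]]
def W2S(p,s):
    c,n=np.cos(s[2]),np.sin(s[2]);d=np.asarray(p)[:2]-s[:2];return np.array([c*d[0]+n*d[1],-n*d[0]+c*d[1]])*1000
E
python3 - <<'E'
from h import *
ci=robot.camera_info('wrist')
S=np.array([[-160,-49,3],[-150,38,18],[-150,-38,18],[26,65,57],[26,-41,57],[-150,65,57]])/1000
px=np.array([[331.8,207.5],[265.5,200.7],[325,202.9],[242,35.1],[351.5,39.5],[240.8,209]])
f=lambda s:(project(S2W(S,s),ci)-px).ravel()
r=least_squares(f,[.6065,-.0917,-.237],loss='soft_l1');s=r.x
print(s,np.round(r.fun.reshape(-1,2),1))
print('apron',project(S2W(np.array([[0,20,38],[0,20,57],[0,-8,38.]])/1000,s),ci))
t=ray((298.8,139.8),.048,ci);print('tin',t,W2S(t,s))
for n,p in dict(hinge=(.6215,-.0295),fin=(.549,-.0125),apron=(.607,-.0845),tin=(.537,-.0687)).items(): print(n,W2S(p,s))
o=robot.get_obs();print('tcp',W2S(o['position'],s))
np.save('s.npy',s)
E
```

```text
[ 0.60085447 -0.10119697 -0.28676026] [[-0.3 -0.4]
 [ 0.4 -0.3]
 [ 0.6  0.1]
 [-1.2 -0.7]
 [ 0.6  0.8]
 [-0.2  0.6]]
apron [[286.47552889  69.35857203]
 [286.79551048  66.9795271 ]
 [313.32523136  70.75213616]]
tin [ 0.53462583 -0.0784077   0.048     ] [-69.97007568   3.12614734]
hinge [-0.47674752 74.60875401]
fin [-74.82461514  70.40820873]
apron [ 1.17190116 17.75339404]
tin [-70.43863779  13.10896612]
tcp [-121.61544086   18.37319979]
```

Run:
```python
from h import *
ci=robot.camera_info('wrist');print(ci['pose'][:3,3])
ci['pose']=np.array([[-0.22699416,0.92045045,0.3181896,0.57339434],[-0.97389386,-0.2138327,-0.07619926,-0.05905826],[-0.0020983,-0.32717969,0.94495981,0.37432897],[0,0,0,1]])
S=np.array([[-160,-49,3],[-150,38,18],[-150,-38,18],[26,65,57],[26,-41,57],[-150,65,57]])/1000
px=np.array([[331.8,207.5],[265.5,200.7],[325,202.9],[242,35.1],[351.5,39.5],[240.8,209]])
f=lambda s:(project(S2W(S,s),ci)-px).ravel()
r=least_squares(f,[.6065,-.0917,-.237],loss='soft_l1');s=r.x
print(s,np.round(r.fun.reshape(-1,2),1))
t=ray((298.8,139.8),.048,ci);print('tin',t,W2S(t,s))
for n,p in dict(hinge=(.6215,-.0295),fin=(.549,-.0125),apron=(.607,-.0845),tin=(.537,-.0687)).items(): print(n,W2S(p,s))
o=robot.get_obs();print('tcp',o['time_s'],o['position'],W2S(o['position'],s),o['eef_rot'][:2,0],np.arctan2(o['eef_rot'][1,0],o['eef_rot'][0,0]))
np.save('s.npy',s)
```

```text
[ 0.57138396 -0.0679166   0.37395731]
[ 0.60374265 -0.0909658  -0.2762033 ] [[-0.3 -0.4]
 [ 0.5 -0.4]
 [ 0.6  0.2]
 [-1.1 -0.6]
 [ 0.5  0.9]
 [-0.3  0.4]]
tin [ 0.53724228 -0.06892228  0.048     ] [-69.99123077   3.07304265]
hinge [ 0.3222826  63.97861932]
fin [-74.06578622  60.56318133]
apron [1.37063055 7.10902316]
tin [-70.28494812   3.22082994]
tcp 3.5667 [ 0.48940196 -0.04917556  0.25633322] [-121.4033261     9.02503192] [ 0.97144025 -0.23728432] -0.23956937600490674
```

play_rows --pt "60 0 -5 20 0.037" --pt "60 0 0 30 0" --pt "60 0 0 30 0" --pt "60 0 0 30 0" --pt "60 0 0 30 0" --pt "60 0 0 30 0" --pt "60 0 0 10 0" --pt "60 0 0 0 0" --pt "60 0 0 0 0" --pt "60 0 0 0 0"

```text
time_s: 4.4
position: [0.4923, -0.0432, 0.0782]
eef_rot: [[0.962, -0.271, 0.003], [-0.271, -0.962, -0.0], [0.003, -0.0, -1.0]]
ft_force: [-0.1, -0.2, -0.0]
finger_gap: 0.0598
grasp_force: 0.0
```

Run:
```python
from h import *
s=np.load('s.npy');o=robot.get_obs()
print('tcp',o['time_s'],o['position'],W2S(o['position'],s),np.arctan2(o['eef_rot'][1,0],o['eef_rot'][0,0])-s[2],o['ft_force'])
cv2.imwrite('pics/w2.png',robot.snapshot('wrist'))
print(robot.camera_info('wrist')['pose'][:3].tolist())
print(W2S(robot.place_of('bolt_tin','wrist')[0]['at'],s),W2S(robot.place_of('fin','wrist')[0]['at'],s))
```

```text
tcp 4.4 [ 0.49225539 -0.04320773  0.07824521] [-120.28549726   15.54481343] 0.0013617479789991283 [-0.14178386 -0.17813507 -0.02778435]
[[-0.27160432153368, 0.9102251652624865, 0.31260396838029286, 0.5732065975378625], [-0.9624089042326915, -0.2570258293464622, -0.08778851919466407, -0.0647369994567593], [0.00043997483782796715, -0.32469658386198197, 0.9458181299015681, 0.19628860465512962]]
[-71.34020329   4.37687341] [-74.36423536  62.34949824]
```

View pics/w2.png

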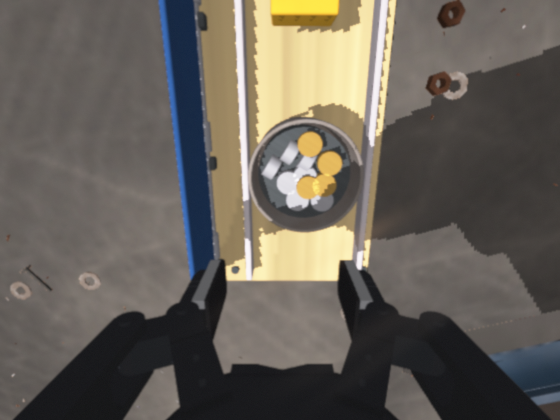

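play_rows --pt "60 0 1.5 8 0" --pt "60 0 0 8 0" --pt "60 0 0 8 0" --pt "60 0 0 0 0" --pt "60 0 0 0 0" --pt "60 0 0 0 0" --pt "60 0 0 0 0"

```text
time_s: 5.13
position: [0.4907, -0.0442, 0.0525]
eef_rot: [[0.963, -0.271, 0.0], [-0.271, -0.963, 0.0], [0.0, -0.0, -1.0]]
ft_force: [-0.1, -0.4, 0.5]
finger_gap: 0.0603
grasp_force: 0.0
```

```bash
cat > st.py <<'E'
from h import *
s=np.load('s.npy');o=robot.get_obs()
def stat():
    o=robot.get_obs();c,n=np.cos(s[2]),np.sin(s[2]);f=o['ft_force']
    print('t',round(o['time_s'],2),'tcp',W2S(o['position'],s).round(1),round(o['position'][2]*1e3,1),'phi',round(np.arctan2(o['eef_rot'][1,0],o['eef_rot'][0,0])-s[2],3),'F stand',np.round([c*f[0]+n*f[1],-n*f[0]+c*f[1],f[2]],2))
def see(q,cams=('top','side','wrist')):
    for c in cams:
        robot.snapshot(c)
        r=robot.place_of(q,c)
        if r and r[0]['conf']>.4: print(q,c,W2S(r[0]['at'],s).round(1),round(r[0]['at'][2]*1e3,1),round(r[0]['conf'],2))
if __name__=='__main__':
    import sys
    stat()
    for q in sys.argv[1:]: see(q)
E
python3 st.py
```

```text
t 5.13 tcp [-121.5   14.2] 52.5 phi 0.002 F stand [ 0.02 -0.42  0.54]
```

play_rows --pt "60 0 -2 0 0" --pt "60 0 -2 0 0" --pt "60 0 -2 0 0" --pt "60 0 -2 0 0" --pt "60 0 -2 0 0" --pt "60 0 -2 0 0" --pt "60 0 -2 0 0" --pt "60 0 -2 0 0" --pt "60 0 -2 0 0" --pt "60 0 0 0 0" --pt "60 0 0 0 0" --pt "60 0 0 0 0"

```text
time_s: 6.13
position: [0.4952, -0.0268, 0.0523]
eef_rot: [[0.963, -0.271, -0.0], [-0.271, -0.963, 0.0], [-0.0, -0.0, -1.0]]
ft_force: [-1.0, -1.8, 1.6]
finger_gap: 0.06
grasp_force: 1.1
```

```bash
python3 st.py cover_apron fin bolt_tin
```

```text
t 6.13 tcp [-121.9   32.1] 52.3 phi 0.002 F stand [-0.44 -1.96  1.55]
cover_apron top [ 1.5 19.7] 55.4 0.94
cover_apron side [ 3.6 21.5] 55.1 0.85
fin top [-76.   66.7] 28.2 0.63
fin side [-71.6  76. ] 30.1 0.74
fin wrist [-73.3  71.7] 30.4 0.64
bolt_tin side [-66.8   7.9] 2.3 0.79
bolt_tin wrist [-70.9   4. ] 5.0 0.78
```

play_rows --pt "60 0 -2 0 0" --pt "60 0 -2 0 0" --pt "60 0 -2 0 0" --pt "60 0 0 0 0" --pt "60 0 0 0 0" --pt "60 0 0 0 0"

```text
time_s: 7.53
position: [0.4974, -0.021, 0.0526]
eef_rot: [[0.963, -0.271, 0.001], [-0.271, -0.963, 0.0], [0.001, -0.0, -1.0]]
ft_force: [-0.5, -1.7, 1.2]
finger_gap: 0.0602
grasp_force: 1.2
```

```bash
python3 st.py cover_apron
```

```text
t 7.53 tcp [-121.4   38.3] 52.6 phi 0.002 F stand [ 0.01 -1.76  1.19]
cover_apron top [ 2.8 27.7] 62.8 0.84
cover_apron side [ 1.4 29.7] 60.4 0.67
```

play_rows --pt "61.4 1 0.3 0 -0.035" --pt "62.8 1 0.3 0 -0.035" --pt "64.2 1 0.3 0 -0.035" --pt "65.6 1 0.3 0 -0.035" --pt "67 1 0.3 0 -0.035" --pt "68.4 1 0.4 0 -0.035" --pt "69.8 1 0.4 0 -0.035" --pt "71.2 1 0.4 0 -0.035" --pt "72.6 1 0.4 0 -0.035" --pt "74 1 0.4 0 -0.035" --pt "74 0 0 0 0" --pt "74 0 0 0 0"

```text
time_s: 8.83
position: [0.5065, -0.0259, 0.0522]
eef_rot: [[0.997, 0.074, -0.0], [0.074, -0.997, 0.0], [-0.0, -0.0, -1.0]]
ft_force: [0.3, -2.4, -0.0]
finger_gap: 0.0739
grasp_force: 1.3
```

```bash
python3 st.py cover_apron bolt_tin; python3 -c "
from h import *
cv2.imwrite('pics/w3.png',robot.snapshot('wrist'))"
```

```text
t 8.83 tcp [-111.4   36.1] 52.2 phi 0.351 F stand [ 0.9  -2.21 -0.03]
cover_apron top [-126.5  465.5] -2.8 0.74
cover_apron side [ 2.4 30.3] 63.4 0.82
cover_apron wrist [-2.  33.5] 63.6 0.66
bolt_tin side [-56.3   8.1] 3.3 0.59
bolt_tin wrist [-59.6   3.6] 5.5 0.91
```

View pics/w3.png

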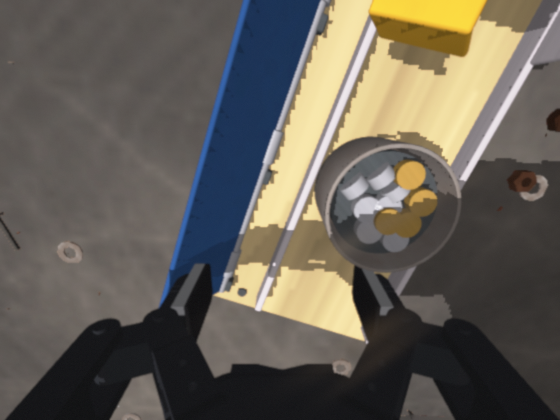

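play_rows --pt "74 4.7 1.75 0 0" --pt "74 4.7 1.75 0 0" --pt "74 4.7 1.75 0 0" --pt "74 4.7 1.75 0 0" --pt "74 4.7 1.75 0 0" --pt "74 4.7 1.75 0 0" --pt "74 4.7 1.75 0 0" --pt "74 4.7 1.75 0 0" --pt "74 4.7 1.75 0 0" --pt "74 4.7 1.75 0 0" --pt "74 0 0 0 0" --pt "74 0 0 0 0"

```text
time_s: 10.48
position: [0.5501, -0.0491, 0.0513]
eef_rot: [[0.998, 0.066, -0.011], [0.066, -0.998, -0.009], [-0.012, 0.009, -1.0]]
ft_force: [-24.3, -21.6, 17.3]
finger_gap: 0.074
grasp_force: 14.1
```

```bash
python3 st.py cover_apron bolt_tin; python3 -c "
from h import *
cv2.imwrite('pics/w4.png',robot.snapshot('wrist'))"
```

```text
t 10.48 tcp [-63.   25.7] 51.3 phi 0.342 F stand [-17.51 -27.44  17.32]
cover_apron side [-2.6 20.2] 53.2 0.85
cover_apron wrist [ 2.  17.6] 50.0 0.55
bolt_tin side [-11.4   9.4] 4.2 0.67
bolt_tin wrist [-17.6   3.4] 3.9 0.55
```

View pics/w4.png

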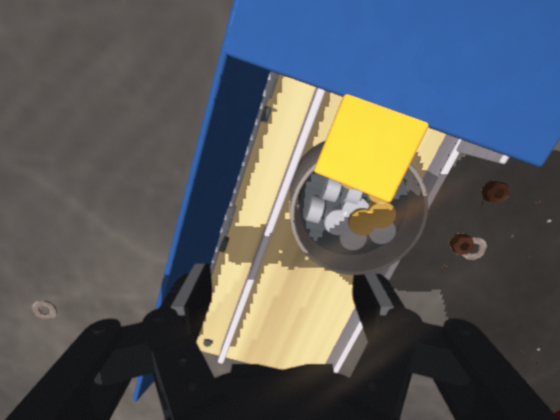

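play_rows --pt "74 -3.8 -1.4 0 0" --pt "74 -3.8 -1.4 0 0" --pt "74 0 0 0 0" --pt "74 0 0 0 0" --pt "74 0 0 0 0"

```text
time_s: 11.55
position: [0.5474, -0.0376, 0.0524]
eef_rot: [[0.997, 0.076, 0.0], [0.076, -0.997, -0.0], [0.0, 0.0, -1.0]]
ft_force: [-3.1, -4.4, 0.3]
finger_gap: 0.0742
grasp_force: 2.0
```

```bash
python3 st.py cover_apron bolt_tin; python3 -c "
from station import robot
o=robot.get_obs();print(o['qpos'].round(3),o['tau'].round(1))"
```

```text
t 11.55 tcp [-68.8  36. ] 52.4 phi 0.352 F stand [-1.78 -5.05  0.32]
cover_apron side [ 1.1 31.9] 66.0 0.92
cover_apron wrist [ 0.4 30.7] 61.2 0.6
bolt_tin top [  73.9 -249.9] 1.6 0.48
bolt_tin side [-11.4   9.2] 4.2 0.6
bolt_tin wrist [-16.6   3.9] 7.2 0.92
[ 0.328  0.445 -0.392  1.802  0.206  0.934 -1.648] [ -1.5 -56.9  -7.  -29.7  -0.7  -0.1   0. ]
```

play_rows --pt "74 0 -0.5 -0.4 0.035" --pt "72.5 0 -0.5 -0.4 0.035" --pt "71 0 -0.5 -0.4 0.035" --pt "69.5 0 -0.5 -0.4 0.035" --pt "68 0 -0.5 -0.4 0.035" --pt "66.5 0 -0.4 -0.4 0.035" --pt "65 0 -0.4 -0.4 0.035" --pt "63.5 0 -0.4 -0.4 0.035" --pt "62 0 -0.4 -0.4 0.035" --pt "60 0 -0.4 -0.4 0.037" --pt "60 0 0 0 0" --pt "60 0 0 0 0"

```text
time_s: 13.15
position: [0.5472, -0.0324, 0.0564]
eef_rot: [[0.963, -0.271, 0.0], [-0.271, -0.963, 0.0], [-0.0, -0.0, -1.0]]
ft_force: [-1.8, -0.6, 2.3]
finger_gap: 0.0596
grasp_force: 1.1
```

```bash
python3 st.py cover_apron bolt_tin
```

```text
t 13.15 tcp [-70.3  40.9] 56.4 phi 0.002 F stand [-1.55 -1.08  2.31]
cover_apron side [ 0.2 31.5] 63.4 0.8
cover_apron wrist [ 0.3 31.5] 60.1 0.63
bolt_tin side [-14.6  11.3] 1.4 0.83
bolt_tin wrist [-14.2   5. ] 4.4 0.65
```

play_rows --pt "60 4 0.3 0 0" --pt "60 4 0.3 0 0" --pt "60 4 0.3 0 0" --pt "60 4 0 0 0" --pt "60 4 0 0 0" --pt "60 4 0 0 0" --pt "60 4 0 0 0" --pt "60 4 0 0 0" --pt "60 4 0 0 0" --pt "60 4 0 0 0" --pt "60 0 0 0 0" --pt "60 0 0 0 0"

```text
time_s: 14.75
position: [0.5859, -0.0452, 0.0561]
eef_rot: [[0.962, -0.273, 0.0], [-0.273, -0.962, -0.0], [0.0, 0.0, -1.0]]
ft_force: [-0.0, -3.3, -0.9]
finger_gap: 0.0599
grasp_force: 1.1
```

```bash
python3 st.py cover_apron bolt_tin;  python3 -c "
from h import *
cv2.imwrite('pics/w5.png',robot.snapshot('wrist'))"
```

```text
t 14.75 tcp [-29.7  39.1] 56.1 phi -0.001 F stand [ 0.86 -3.15 -0.9 ]
cover_apron side [ 2.8 31.6] 61.1 0.73
cover_apron wrist [ 1.1 28.6] 59.7 0.68
bolt_tin side [14.1 11.3] 3.5 0.59
```

View pics/w5.png

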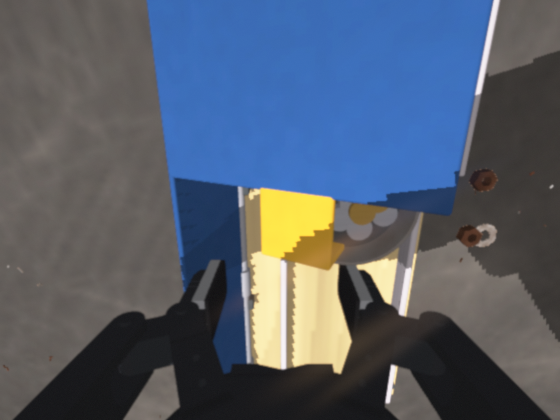

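play_rows --pt "60 3 0 0 0" --pt "60 3 0 0 0" --pt "60 3 0 0 0" --pt "60 3 0 0 0" --pt "60 3 0 0 0" --pt "60 3 0 0 0" --pt "60 0 0 0 0" --pt "60 0 0 0 0"

```text
time_s: 16.07
position: [0.6024, -0.0494, 0.0561]
eef_rot: [[0.962, -0.272, -0.001], [-0.272, -0.962, 0.0], [-0.001, -0.0, -1.0]]
ft_force: [-4.4, -1.6, 1.7]
finger_gap: 0.0601
grasp_force: 1.8
```

```bash
python3 st.py cover_apron bolt_tin
```

```text
t 16.07 tcp [-12.6  39.6] 56.1 phi 0.0 F stand [-3.77 -2.77  1.7 ]
cover_apron side [ 0.4 32.7] 62.7 0.72
cover_apron wrist [-0.  28.1] 60.7 0.97
bolt_tin side [30.3  9.7] 2.0 0.48
```

play_rows --pt "60 2 0 0 0" --pt "60 2 0 0 0" --pt "60 2 0 0 0" --pt "60 2 0 0 0" --pt "60 0 0 0 0" --pt "60 0 0 0 0"

```text
time_s: 17.17
position: [0.6111, -0.052, 0.0565]
eef_rot: [[0.962, -0.273, 0.001], [-0.273, -0.962, 0.0], [0.001, -0.0, -1.0]]
ft_force: [-1.9, -1.5, 1.7]
finger_gap: 0.0602
grasp_force: 1.3
```

```bash
python3 st.py cover_apron bolt_tin;  python3 -c "
from h import *
cv2.imwrite('pics/s6.png',cv2.resize(robot.snapshot('side')[170:250,220:350],None,fx=6,fy=6,interpolation=cv2.INTER_CUBIC))"
```

```text
t 17.17 tcp [-3.5 39.5] 56.5 phi -0.0 F stand [-1.45 -1.98  1.74]
cover_apron top [131.5 161.2] 1.0 0.48
cover_apron side [ 4.9 27.9] 64.5 0.91
cover_apron wrist [ 0.2 28.9] 60.4 0.86
bolt_tin side [40.   9.7] 1.8 0.44
```

View pics/s6.png

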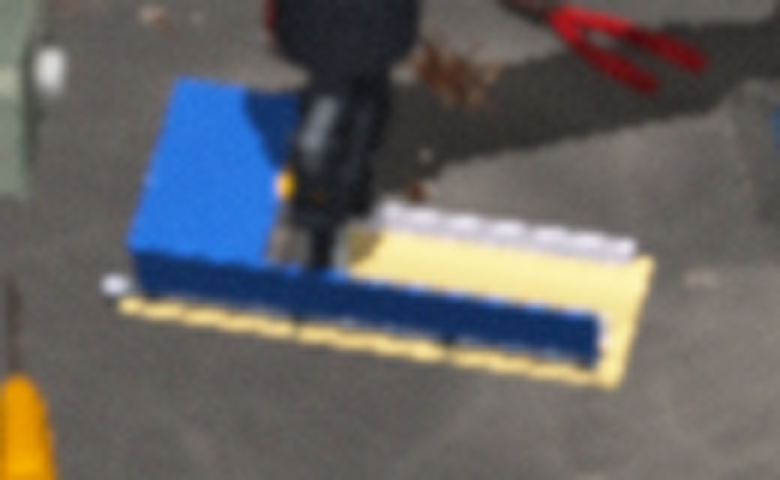

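play_rows --pt "60 1.5 0 0 0" --pt "60 1.5 0 0 0" --pt "60 0 0 0 0" --pt "60 0 0 0 0" --pt "60 0 0 0 0"

```text
time_s: 18.23
position: [0.613, -0.0523, 0.0561]
eef_rot: [[0.962, -0.272, -0.001], [-0.272, -0.962, 0.0], [-0.001, -0.0, -1.0]]
ft_force: [-4.3, -1.2, 1.8]
finger_gap: 0.0601
grasp_force: 2.0
```

play_rows --pt "60 -4 0 0 0" --pt "60 -4 0 0 0" --pt "60 -4 0 0 0" --pt "60 -4 0 0 0" --pt "60 -4 0 0 0" --pt "60 -4 0 0 0" --pt "60 -4 0 0 0" --pt "60 -4 0 0 0" --pt "60 -4 0 0 0" --pt "60 -4 0 0 0" --pt "60 0 0 0 0" --pt "60 0 0 0 0"

```text
time_s: 19.23
position: [0.5742, -0.0413, 0.0562]
eef_rot: [[0.962, -0.272, -0.001], [-0.272, -0.962, 0.0], [-0.001, 0.0, -1.0]]
ft_force: [-1.4, -1.3, 1.8]
finger_gap: 0.0598
grasp_force: 1.1
```

```bash
python3 st.py cover_apron bolt_tin;  python3 -c "
from h import *
cv2.imwrite('pics/w7.png',robot.snapshot('wrist'))"
```

```text
t 19.23 tcp [-42.   39.7] 56.2 phi 0.001 F stand [-1.02 -1.59  1.76]
cover_apron side [ 0.4 27.2] 62.9 0.88
cover_apron wrist [ 0.4 26.5] 61.4 0.94
bolt_tin side [37.7  7.3] 3.2 0.53
```

View pics/w7.png

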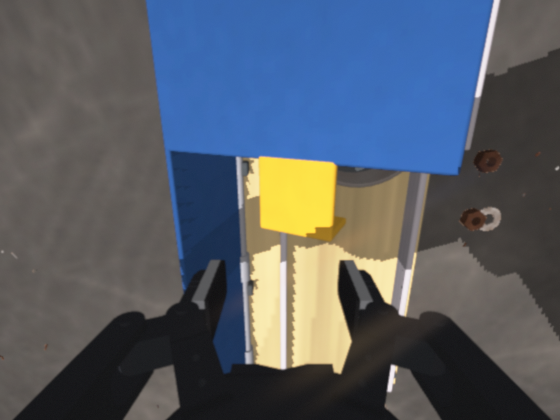

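```bash
python3 -c "
from h import *
s=np.load('s.npy');ci=robot.camera_info('wrist')
for p in [(355,187),(365,187),(375,186)]:
    for z in (.044,.048): print(p,z,W2S(ray(p,z,ci),s))"
```

```text
(355, 187) 0.044 [8.49742759 7.01704075]
(355, 187) 0.048 [9.55541993 8.04977327]
(365, 187) 0.044 [8.4948948  2.45239135]
(365, 187) 0.048 [9.5529652  3.62579654]
(375, 186) 0.044 [ 8.96241293 -2.06521594]
(375, 186) 0.048 [10.00607543 -0.75258781]
```

play_rows --pt "60 0 2 0 0" --pt "60 0 2 0 0" --pt "60 0 2 0 0" --pt "60 0 2 0 0" --pt "60 0 2 0 0" --pt "60 0 2 0 0" --pt "60 0 2 0 0" --pt "60 0 2 0 0" --pt "60 0 2 0 0" --pt "60 0 2 0 0" --pt "60 0 2 0 0" --pt "60 0 2 0 0"

```text
time_s: 20.88
position: [0.5681, -0.0644, 0.056]
eef_rot: [[0.962, -0.272, -0.001], [-0.272, -0.962, 0.001], [-0.001, -0.001, -1.0]]
ft_force: [0.7, -0.8, 0.1]
finger_gap: 0.06
grasp_force: 0.0
```

play_rows --pt "60 0 2 0 0" --pt "60 0 0.5 0 0" --pt "60 0 0 0 0" --pt "60 0 0 -10 0" --pt "60 0 0 -20 0" --pt "60 0 0 -25 0" --pt "60 0 0 -25 0" --pt "60 0 0 -25 0" --pt "60 0 0 -25 0" --pt "60 -10 0 -20 0" --pt "60 0 0 0 0" --pt "60 0 0 0 0"

```text
time_s: 21.88
position: [0.5587, -0.0641, 0.2085]
eef_rot: [[0.962, -0.272, 0.004], [-0.272, -0.962, -0.0], [0.004, -0.001, -1.0]]
ft_force: [0.2, 0.1, -0.1]
finger_gap: 0.0603
grasp_force: 0.0
```

```bash
python3 st.py cover_apron fin bolt_tin;  python3 -c "
from h import *
cv2.imwrite('pics/w8.png',robot.snapshot('wrist'))"
```

```text
t 21.88 tcp [-50.6  13.5] 208.5 phi 0.001 F stand [ 0.16  0.1  -0.1 ]
cover_apron side [1.6 7.8] 39.5 0.61
cover_apron wrist [0.9 8. ] 39.6 0.64
fin top [-79.4  62. ] 29.6 0.56
fin side [-70.3  59.4] 32.5 0.73
fin wrist [-74.5  63.5] 34.1 0.64
bolt_tin side [42.9  7. ] 2.6 0.48
bolt_tin wrist [  75.2 -249.1] -3.9 0.75
```

View pics/w8.png

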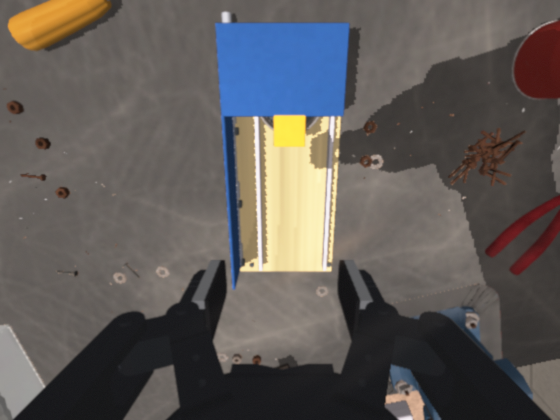

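The cover is closed: the yellow tongue is at (289,130), the tin is hidden behind it, and the arm is clear.

```bash
python3 -c "
from station import robot
print(robot.job_done())"
```

```text
the job is handed in; nothing more can be done
None
```

I handed the job in. By my last camera readings the tin is wholly inside, its centre about 40 mm past the mouth, the cover is closed over it and the arm is clear; on the way one push jammed and let the cover sag to about 0.3 rad until I backed off, and I have no reading of the cover's force on the tin at that moment.

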